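Change the nest plate in the spring-clip bracket

ROBOT

A 6-joint arm with a two-finger parallel gripper is mounted at the origin on a cart in front of the work surface, level with it; the furniture and walls round the work are solid. World frame = base frame: x ahead of the robot, y to its left, z up, the work surface at z = 0. Lengths are in m, angles in rad, forces in N, time in s.
With the tool pointing down it reaches from about 0.375 to 0.925 m from the base axis. Payload 5.7 kg.
Tool frame: the origin (TCP) lies between the finger pads; the fingertips stand 14 mm ahead of it and the grasp point (between the pads) lies 5 mm behind it; z points along the fingers, y is the direction in which the jaws open and shut (so a half turn about z gives the same grasp; the last joint's range is limited). The gripper opens to 88 mm and grips with 3 to 60 N. Pads are 20 mm wide; open, the fingers measure 115 mm over their backs; the gripper's body (75 mm by 178 mm) begins 61 mm behind the grasp point.
Start: joints at [1.002, 0.359, 1.51, -0, 1.272, -0.115], TCP at [0.263, 0.539, 0.237] pointing down, gripper open.
Joint ranges: [-2.97, 2.97], [-1.01, 2.36], [0.21, 2.38], [-0.96, 4.11], [0.2, 2.71], [-2.98, 2.98]. Speed limits (rad/s): [2.39, 2.39, 3.14, 3.14, 3.14, 3.14].

INTERFACE

Orientations are given as a unit quaternion [w, x, y, z].
In Python, from plant import robot, claw, eyes, order, monitor gives the robot as it stands. The module is installed in compiled form; this text tells all that it offers. Calls block until the motion is done:
- robot.goto(position, orientation): joint-space move of the TCP to a pose.
- robot.move_straight(position, rot=None, max_speed=0.15): straight line of the TCP; rot=None keeps the orientation; max_speed is the mean speed in m/s.
- robot.move_j(angles): joint-space move.
- claw.grip(opening, grasp_force=None): finger opening in m; grasp_force is the grip in N (None keeps the last); returns when the fingers have stopped.
- robot.wait(seconds).
- robot.ik(position, orientation): joint angles nearest the present ones, or None.
- eyes.grab_frame(name): name is "scene" or "top" or "wrist"; returns the picture (400x640x3 uint8, blue, green, red); there is no depth.
- eyes.camera_model(name): a dict with "fov_y" (degrees; the focal length in pixels is half the picture's height over the tangent of half this angle, whatever the lens; pixels are square), "cx", "cy" (the principal point, pixels), "k1" (the pictures are not rectified: a ray, as slopes to the right and down, at radius r is drawn at 1 + k1 r^2 times it, then the intrinsics apply), "camera_from_world" (4x4, takes a point from world to camera coordinates). Camera axes: x right, y up, looking along -z (the intrinsics and any distortion apply to the point x, -y, -z); pixel columns grow to the right and rows downward; lengths in m; the calibration is good to about 2 mm. A picture is of the moment at which its call begins: read the wrist's pose just before it. camera_model takes no time and is no camera call; for the wrist camera it gives the pose at the moment of the call.
A pose or a line that the arm cannot do raises robot.PlanningError and nothing moves.
- order.finish_job(): hands the job in, once; it reports no verdict.
Readings, each from a call of its own:
- monitor.read_clock(): time.
- monitor.read_q(): joint angles.
- monitor.read_qvel(): joint speeds.
- monitor.read_tau(): joint torques, N m.
- monitor.read_ee_pos(): TCP position.
- monitor.read_tool_rot(): TCP orientation.
- monitor.read_ft_force(): force on the tool from outside, world axes, zero at the start.
- monitor.read_wrist_torque(): the same for the moment, N m.
- monitor.read_gripper_width(): finger opening in m.
Only numpy, scipy, OpenCV 4.12 (cv2) and the standard library are available. Lean on these libraries where they do the work, as an engineer would, in place of code of your own. Each camera call takes 0.05 s, during which the arm holds its last target.

TASK

Change the nest plate in the tilted bracket: draw the plate with two pegs out of the spring clips and lay it flat in the grey tray, rib up. Then slide the ears of the plate with four pegs into the bracket's slots, wide ear in the wide slot, until it sits flat and fully home, and let go. Do not knock over or push aside the brush, jars, pot and pump dispenser that stand about.

Things in the scene. Friction and masses are not known exactly. Their poses are not given: they have to be found in the camera images.
- bracket: Dark steel bracket on a grey stand (foot 104 by 150 mm). Origin: centre of its flat seat, 85 mm above the bench. z: square out of the seat, 30 degrees off vertical towards the robot side; plates slide in and out along it. y: level along the seat, x: up the slope. A plate sits home with its underside on the seat, its origin and axes agreeing with these.
- wide_slot (a point): Middle of the wide slot, at +y of the bracket, 59.5 mm from its origin and 24 mm above the seat: 35 mm wide between two jaws (y from 52.5 to 73 mm, 24 mm high), closed by an end wall at y = 66.5 mm, flared above to 32 mm over the seat.
- narrow_slot (a point): The same for the narrow slot, at -y: 23 mm wide. In each slot a bent spring leaf on either jaw bulges 3.5 mm inwards, 13 mm above the seat. The leaves give way sideways as an ear is pushed past (about 3 to 8 N in all) and close over the ears of a seated plate.
- worn_plate: Aluminium nest plate 60 (x) by 100 (y) by 8 mm with an ear 14 mm out of the middle of each end: 32 mm wide at +y, 20 mm at -y. On top, mid, a grip rib 14 mm thick (x), 44 long (y); its top is 46 mm above the underside. Two pegs, 16 mm wide, 7 high, at (-20,-38) and (20,38) mm. About 0.16 kg. Starts home in the bracket. Origin: centre of underside; z through the rib.
- new_plate: Aluminium nest plate 60 (x) by 100 (y) by 8 mm with an ear 14 mm out of the middle of each end: 32 mm wide at +y, 20 mm at -y. On top, mid, a grip rib 14 mm thick (x), 44 long (y); its top is 46 mm above the underside. Four pegs, 16 mm wide, 7 high, at x +-20, y +-38 mm. Lies rib up on the bench before the stand or on the side table at left. Origin: centre of underside; z up.
- new_plate_wide_ear (a point): Centre of the wide ear of the four-peg plate, 57 mm along +y from the plate's centre and 4 mm above its underside. This plate too weighs about 0.16 kg.
- tray: Shallow grey tray fixed on the side table to the left, 108 (x) by 168 (y) by 14 mm high outside, walls 4 mm thick. Origin: centre of its underside; z up. Between it and the bracket lies a fixed heap with black caps on it, about 85 mm high.
- tray_in (a point): Centre of the tray's inner floor, on which the plate shall lie.
- dust_brush: Bystander: flat dusting brush lying down, 160 by 32 by 10 mm; at the place that the four-peg plate does not have (bench front or side table). Origin: centre of the underside.
- hardener: Bystander: small pot, 38 mm wide, 66 mm high, on the bench in front of the stand to the right. Origin: centre of the underside.
- ink_jar_black: Bystander: pale jar with dark band, 60 mm wide, 62 mm high, behind the stand. Origin: centre of the underside.
- ink_jar_white: Bystander: pale jar with grey band, 54 mm wide, 55 mm high, at the far end of the side table. Origin: centre of the underside.
- alcohol_pump: Bystander: white dispenser bottle with metal dish on top, 66 mm wide, 133 mm high, behind the stand to the left. Origin: centre of the underside.

How it is judged:
On the way, in this order (a step that is already met when the one before it is completed fails the run):
1. the two-peg plate lies flat in the tray, rib up (x of worn_plate in the frame of tray between -0.03 and 0.03 m and y of worn_plate in the frame of tray between -0.03 and 0.03 m and z of worn_plate in the frame of tray_in between -0.003 and 0.003 m and angle between worn_plate's own z axis and vertical below 0.05 rad), for 0.2 s.
2. the four-peg plate sits flat and fully home in the bracket, wide ear in the wide slot (x of new_plate in the frame of bracket between -0.003 and 0.003 m and y of new_plate in the frame of bracket between -0.004 and 0.004 m and z of new_plate in the frame of bracket between -0.002 and 0.002 m and angle between the z axis of new_plate and the z axis of bracket, either way round below 0.04 rad and y of new_plate_wide_ear in the frame of bracket above 0.045 m), for 0.2 s.
At the end, for the whole second after the job is handed in: The four-peg plate sits on the seat within 2 mm, centred within 3 mm (4 mm along y), flat within 0.04 rad, wide ear in the wide slot; the two-peg plate lies rib up and flat (0.05 rad) on the tray floor, within 30 mm of the tray centre along each axis; both at rest (all of step 1 and all of step 2 and linear speed of each of worn_plate, new_plate below 0.01 m/s); the robot touches nothing.
It fails at once if the dusting brush pushed more than 30 mm away or tipped over (distance of dust_brush from where it was at the start of the episode above 0.03 m or angle between dust_brush's own z axis and vertical above 0.5 rad).
It fails at once if the small hardener pot pushed more than 30 mm away or tipped over (distance of hardener from where it was at the start of the episode above 0.03 m or angle between hardener's own z axis and vertical above 0.5 rad).
It fails at once if the larger ink jar pushed more than 30 mm away or tipped over (distance of ink_jar_black from where it was at the start of the episode above 0.03 m or angle between ink_jar_black's own z axis and vertical above 0.5 rad).
It fails at once if the smaller ink jar pushed more than 30 mm away or tipped over (distance of ink_jar_white from where it was at the start of the episode above 0.03 m or angle between ink_jar_white's own z axis and vertical above 0.5 rad).
It fails at once if the pump dispenser pushed more than 30 mm away or tipped over (distance of alcohol_pump from where it was at the start of the episode above 0.03 m or angle between alcohol_pump's own z axis and vertical above 0.5 rad).
It also fails if it takes over 70 s, if anything falls off the work surface, if the arm or the gripper's body presses on something with over 40 N, if the wrist force passes 120 N, or if a joint passes its speed limit or range.

## Working session

There is one attempt and no reset: what is moved stays moved. The work goes in short steps, each a Python script; the robot and the scene stay as the last script left them, time stands still between calls to the robot, and variables do not carry over. Pictures are saved under pics/ and viewed, and the job is handed in when it is done.

```bash
mkdir -p pics; ls
cat > h.py <<'E'
import numpy as np, cv2, json
from plant import robot, claw, eyes, order, monitor
E
python3 - <<'E'
from h import *
for n in ["scene","top","wrist"]:
    m=eyes.camera_model(n); print(n,m)
    cv2.imwrite(f"pics/{n}0.png",eyes.grab_frame(n))
print(monitor.read_clock(),monitor.read_ee_pos(),monitor.read_tool_rot())
E
```

```text
pics
scene {'fov_y': 53.06676996774017, 'cx': 320.77346699260323, 'cy': 198.79248765108025, 'k1': -0.07089755194651873, 'camera_from_world': array([[ 0.75992007, -0.64994604,  0.00957215, -0.40214428],
       [ 0.41659769,  0.49828643,  0.76036636, -0.30898077],
       [-0.49896678, -0.57382992,  0.64942388, -0.8448458 ],
       [ 0.        ,  0.        ,  0.        ,  1.        ]])}
top {'fov_y': 42.456943538224415, 'cx': 328.2249875020366, 'cy': 192.0602678362606, 'k1': -0.03938543990418206, 'camera_from_world': array([[-0.01338434, -0.99983202, -0.01252167,  0.03698166],
       [ 0.99285703, -0.01477369,  0.11839195, -0.58700319],
       [-0.11855705, -0.01084763,  0.99288799, -1.38607894],
       [ 0.        ,  0.        ,  0.        ,  1.        ]])}
wrist {'fov_y': 62.232077353937576, 'cx': 321.88298274904577, 'cy': 199.46645761314252, 'k1': -0.029073692865919175, 'camera_from_world': array([[ 0.43880277,  0.8985827 , -0.00112072, -0.59904601],
       [-0.86230042,  0.42073364, -0.28181765,  0.03257615],
       [-0.25276494,  0.12462877,  0.95946733, -0.39122503],
       [ 0.        ,  0.        ,  0.        ,  1.        ]])}
0.15 [0.26275571 0.53885528 0.23600035] [-2.37787984e-04  2.24943149e-01  9.74371629e-01 -6.72738239e-04]
```

View pics/scene0.png

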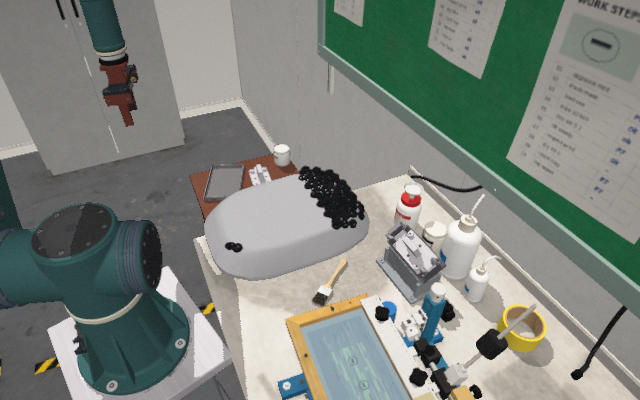

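View pics/top0.png

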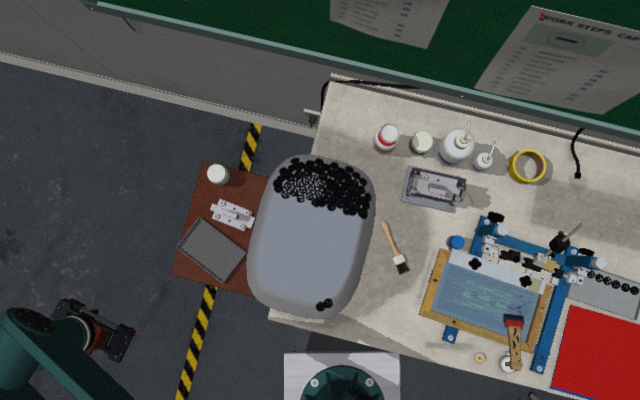

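View pics/wrist0.png

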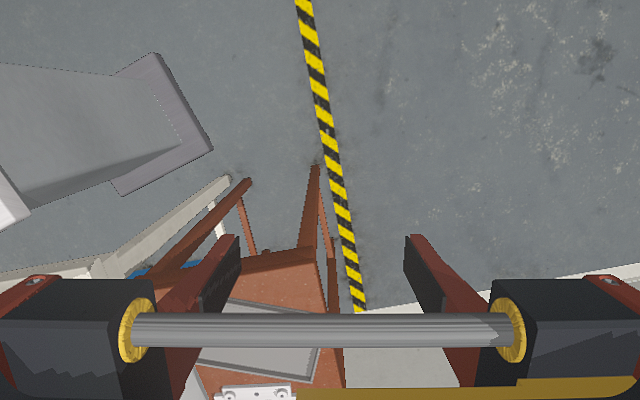

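```bash
cat > h.py <<'E'
import numpy as np, cv2, json
from scipy.optimize import least_squares
from scipy.spatial.transform import Rotation as R
from plant import robot, claw, eyes, order, monitor
def proj(m,P,h=400):
    P=np.atleast_2d(P); T=m["camera_from_world"]; c=P@T[:3,:3].T+T[:3,3]
    u=c[:,0]/-c[:,2]; v=-c[:,1]/-c[:,2]
    f=h/2/np.tan(np.radians(m["fov_y"])/2); k=1+m["k1"]*(u*u+v*v)
    return np.stack([f*u*k+m["cx"],f*v*k+m["cy"]],1)
def ray(m,px,h=400):
    f=h/2/np.tan(np.radians(m["fov_y"])/2)
    d=np.array([(px[0]-m["cx"])/f,(px[1]-m["cy"])/f]); s=d.copy()
    for _ in range(20): s=d/(1+m["k1"]*(s@s))
    T=m["camera_from_world"]; Rm=T[:3,:3]
    return -Rm.T@T[:3,3], Rm.T@np.array([s[0],-s[1],-1])
def atz(m,px,z):
    o,d=ray(m,px); return o+d*(z-o[2])/d[2]
def tri(obs):
    A=np.zeros((3,3));b=np.zeros(3)
    for m,px in obs:
        o,d=ray(m,px); d/=np.linalg.norm(d); M=np.eye(3)-np.outer(d,d); A+=M;b+=M@o
    return np.linalg.solve(A,b)
def crop(img,x0,y0,w,h,s,name):
    c=cv2.resize(img[y0:y0+h,x0:x0+w],None,fx=s,fy=s,interpolation=cv2.INTER_CUBIC); cv2.imwrite(name,c)
E
python3 - <<'E'
from h import *
t=cv2.imread("pics/top0.png"); s=cv2.imread("pics/scene0.png")
crop(t,165,145,100,150,5,"pics/t_side.png" ) if 0 else crop(t,165,150,100,140,4,"pics/t_side.png")
crop(t,390,120,100,100,6,"pics/t_br.png")
crop(s,190,140,120,70,6,"pics/s_side.png")
crop(s,360,170,140,140,4,"pics/s_br.png")
E
```

```text
(no output)
```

View pics/t_side.png

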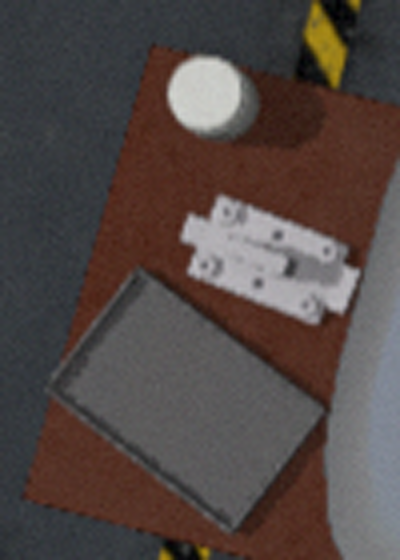

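View pics/t_br.png

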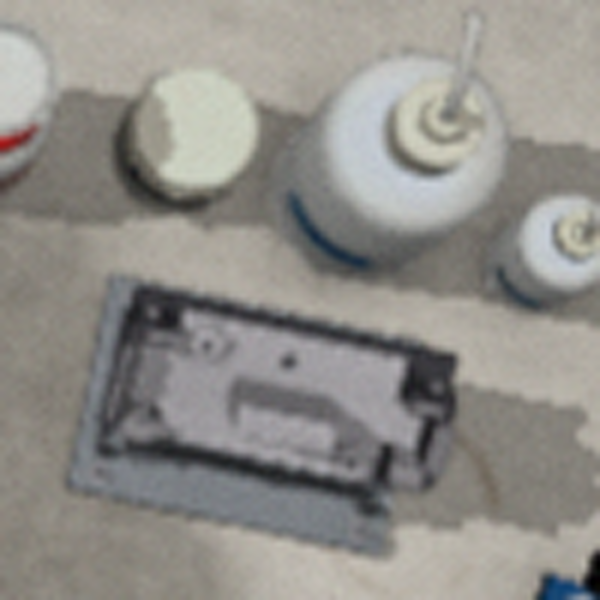

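View pics/s_side.png

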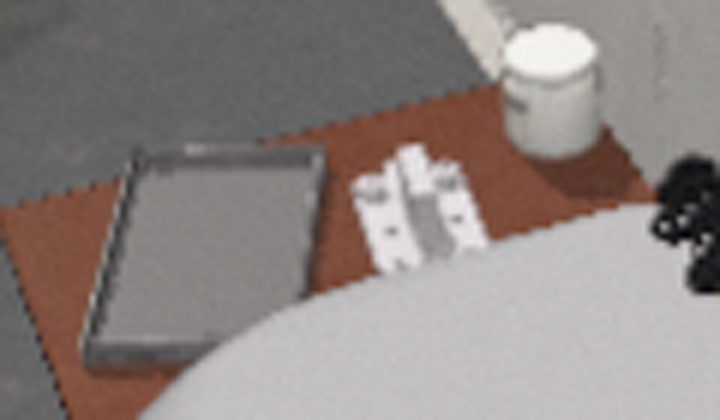

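View pics/s_br.png

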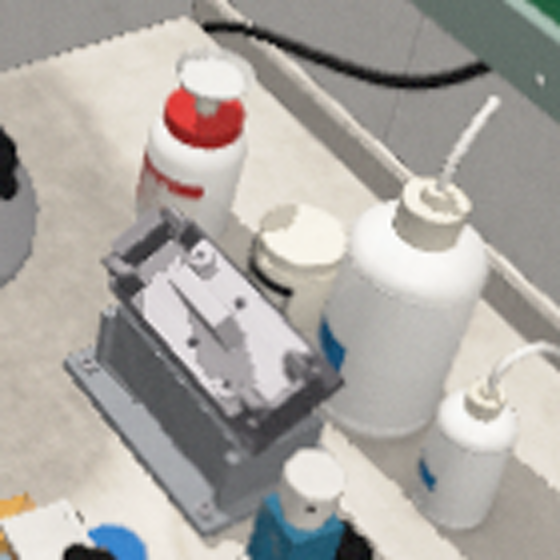

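Run:
```python
from h import *
np.set_printoptions(precision=4,suppress=True)
t=eyes.camera_model("top"); s=eyes.camera_model("scene")
print("cams",[(-m["camera_from_world"][:3,:3].T@m["camera_from_world"][:3,3]) for m in (t,s)])
T=lambda x,y:(t,(165+x/4,150+y/4)); S=lambda x,y:(s,(190+x/6,140+y/6))
def show(n,a,b):
    p=tri([a,b]); print(n,p, proj(a[0],p)-a[1],proj(b[0],p)-b[1])
show("tray A",T(140,268),S(325,150))
show("tray B",T(50,385),S(135,150))
show("tray C",T(232,530),S(85,360))
show("narrow ear end top",T(186,230),S(410,148))
for c in [(140,268),(50,385),(232,530),(325,410)]: print(atz(t,T(*c)[1],0.014))
print("plate ears",atz(t,T(186,228)[1],.008),atz(t,T(352,290)[1],.008))
B=lambda x,y:(t,(390+x/6,120+y/6)); S2=lambda x,y:(s,(360+x/4,170+y/4))
show("foot l-front",B(70,488),S2(68,363))
show("foot r-front",B(388,555),S2(210,530))
show("peg(20,38) ",B(208,342),S2(203,253))
print([atz(t,(382,130),0.13), atz(t,(422,142),0.06)])
```

```text
cams [array([0.419 , 0.0133, 1.4462]), array([ 0.0128, -0.5922,  0.7875])]
tray A [0.5263 0.3894 0.0102] [[ 0.2203 -0.3559]] [[-0.3543  0.0142]]
tray B [0.4441 0.451  0.0143] [[-0.0117  0.0206]] [[ 0.0201 -0.0005]]
tray C [0.343  0.3251 0.0005] [[ 0.1189 -0.2263]] [[-0.2364  0.0095]]
narrow ear end top [0.5549 0.3534 0.0179] [[ 0.9419 -1.451 ]] [[-1.4711  0.0586]]
[0.525 0.389 0.014]
[0.4441 0.4511 0.014 ]
[0.3431 0.3226 0.014 ]
[0.4246 0.2584 0.014 ]
plate ears [0.5532 0.3584 0.008 ] [0.508  0.2409 0.008 ]
foot l-front [ 0.563  -0.1782  0.0064] [[ 0.4602 -0.5168]] [[-0.7613  0.057 ]]
foot r-front [ 0.5282 -0.3233  0.0152] [[ 0.3368 -0.3333]] [[-0.5766  0.0327]]
peg(20,38)  [ 0.6153 -0.2262  0.1093] [[ 0.2686 -0.2678]] [[-0.4183  0.0362]]
[array([ 0.7372, -0.115 ,  0.13  ]), array([ 0.7189, -0.2305,  0.06  ])]
```

```bash
cat >> h.py <<'E'
np.set_printoptions(precision=4,suppress=True)
def Rtool(): 
    q=monitor.read_tool_rot(); return R.from_quat([q[1],q[2],q[3],q[0]]).as_matrix()
def quat(M):
    q=R.from_matrix(M).as_quat(); return [q[3],q[0],q[1],q[2]]
def bracketR(yaw):
    return R.from_euler("z",yaw).as_matrix()@R.from_euler("y",-30,degrees=True).as_matrix()
E
python3 - <<'E'
from h import *
m=eyes.camera_model("wrist"); T=np.linalg.inv(m["camera_from_world"])
W=np.eye(4); W[:3,:3]=Rtool(); W[:3,3]=monitor.read_ee_pos()
E=np.linalg.inv(W)@T; print(E); print(proj(m,W[:3,3]),W[:3,:3])
np.save("E.npy",E)
Rb=bracketR(np.radians(-13.5)); print(Rb); o=np.array([.6153,-.2262,.1093])-Rb@[.02,.038,.015]; print(o)
# tool frames: tool z=-bz, tool y=+-bx
for sgn in (1,-1):
    M=np.stack([sgn*-Rb[:,1]*-1*-1,sgn*Rb[:,0],-Rb[:,2]],1); M[:,0]=np.cross(M[:,1],M[:,2])
    for h in (.03,.15,.2,.25): print(sgn,h,robot.ik(o+Rb[:,2]*h,quat(M)))
E
```

```text
[[-0.0005  0.9594  0.282   0.0787]
 [ 1.      0.0006 -0.0004 -0.0001]
 [-0.0005  0.282  -0.9594 -0.148 ]
 [ 0.      0.      0.      1.    ]]
[[322.0984 267.5189]] [[-0.8988  0.4384 -0.0008]
 [ 0.4384  0.8988 -0.0012]
 [ 0.0002 -0.0014 -1.    ]]
[[ 0.8421  0.2334 -0.4862]
 [-0.2022  0.9724  0.1167]
 [ 0.5     0.      0.866 ]]
[ 0.5969 -0.2609  0.0863]
1 0.03 [-0.6397  0.4101  1.9946  0.6833  0.3166 -1.0131]
1 0.15 [-0.6994  0.1589  2.0056  0.4461  0.545  -0.7969]
1 0.2 [-0.7296  0.0582  1.9901  0.3961  0.6616 -0.7551]
1 0.25 [-0.7638 -0.0367  1.9634  0.3641  0.7862 -0.7309]
-1 0.03 [-0.6397  0.4101  1.9946  0.6833  0.3166  2.1285]
-1 0.15 [-0.6994  0.1589  2.0056  0.4461  0.545   2.3447]
-1 0.2 [-0.7296  0.0582  1.9901  0.3961  0.6616  2.3865]
-1 0.25 [-0.7638 -0.0367  1.9634  0.3641  0.7862  2.4107]
```

```bash
cat >> h.py <<'E'
def toolM(Rp,s):  # tool for plate frame Rp; tool z=-pz, tool x = s*py
    z=-Rp[:,2]; x=s*Rp[:,1]; return np.stack([x,np.cross(z,x),z],1)
def wshot(name):
    robot.wait(0.1)
    m=eyes.camera_model("wrist"); im=eyes.grab_frame("wrist")
    cv2.imwrite(f"pics/{name}.png",im); np.savez(f"pics/{name}.npz",**{k:np.array(v) for k,v in m.items()}); return m,im
def load(name): d=np.load(f"pics/{name}.npz"); return {k:d[k] if d[k].ndim else float(d[k]) for k in d}
E
python3 - <<'E'
from h import *
Rb=bracketR(np.radians(-13.5)); o=np.array([.597,-.261,.085])
# yaw for tool s=1
M=toolM(Rb,1)
robot.goto(o+Rb@[0,-.05,.19],quat(M)); print(monitor.read_clock(),monitor.read_q(),monitor.read_ee_pos())
m,im=wshot("w_br")
E
```

```text
3.1583 [-0.834   0.1077  1.9633  0.4653  0.6802 -0.9064] [ 0.4933 -0.2869  0.2495]
```

View pics/w_br.png

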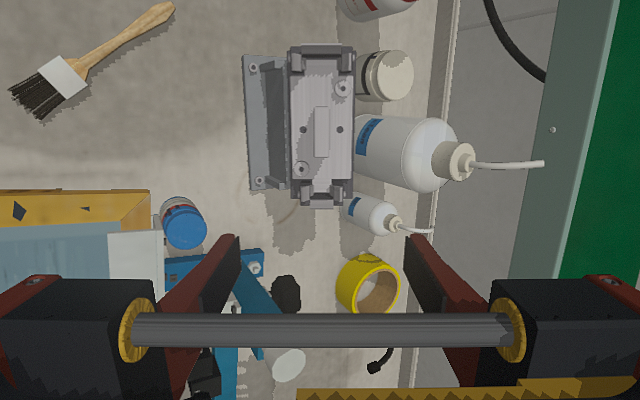

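Run:
```python
from h import *
im=cv2.imread("pics/w_br.png"); crop(im,235,35,130,100,6,"pics/w_br1.png"); crop(im,235,125,130,90,6,"pics/w_br2.png")
m=load("w_br")
Rb=bracketR(np.radians(-13.5)); o=np.array([.597,-.261,.085])
for p in [(-.007,.022,.046),(.007,.022,.046),(.007,-.022,.046),(-.007,-.022,.046),(-.03,.05,.008),(.03,.05,.008),(.03,-.05,.008),(-.03,-.05,.008),(.02,.038,.015),(-.02,-.038,.015)]: print(p,proj(m,o+Rb@p))
```

```text
(-0.007, 0.022, 0.046) [[314.9317 109.8944]]
(0.007, 0.022, 0.046) [[331.3266 109.8967]]
(0.007, -0.022, 0.046) [[330.942  160.9567]]
(-0.007, -0.022, 0.046) [[315.2095 160.9536]]
(-0.03, 0.05, 0.008) [[291.2039  78.4134]]
(0.03, 0.05, 0.008) [[354.8806  78.4194]]
(0.03, -0.05, 0.008) [[352.25   181.7788]]
(-0.03, -0.05, 0.008) [[293.6381 181.7657]]
(0.02, 0.038, 0.015) [[344.5257  91.471 ]]
(-0.02, -0.038, 0.015) [[302.8351 171.6185]]
```

View pics/w_br1.png

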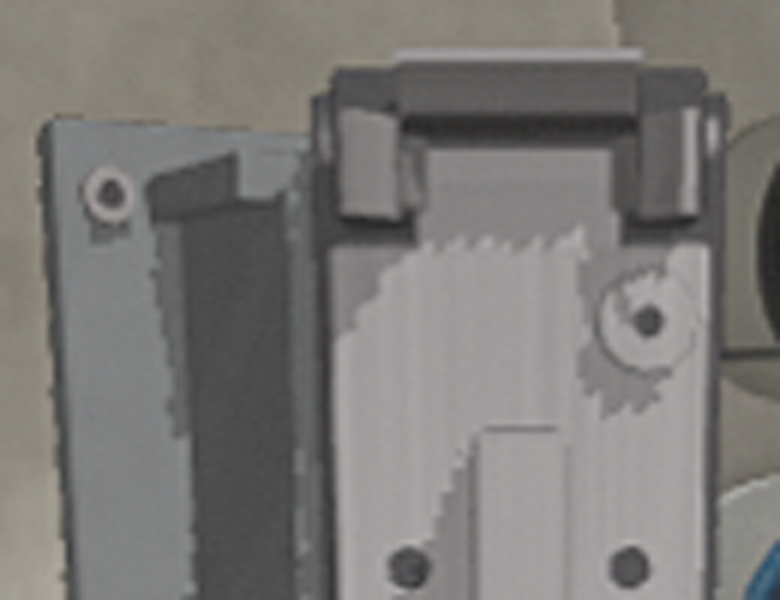

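View pics/w_br2.png

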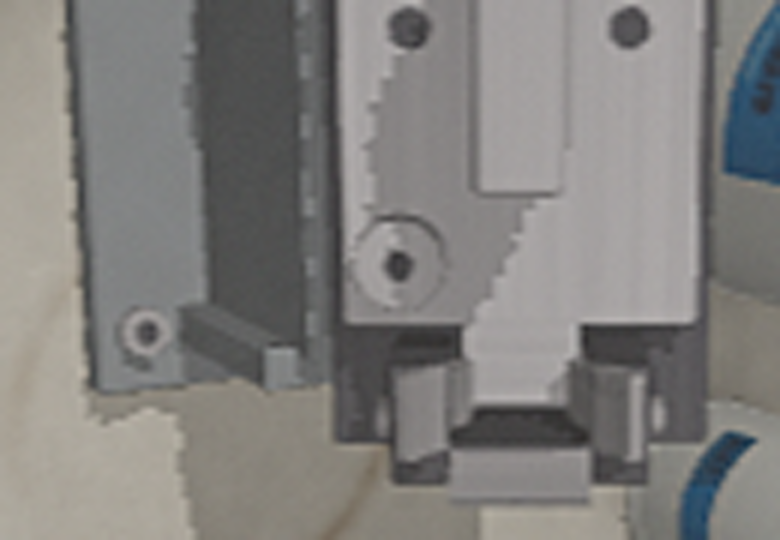

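```bash
cat > fitb.py <<'E'
from h import *
m=load("w_br")
P=np.array([(-.007,.022,.046),(.007,.022,.046),(.007,-.022,.046),(-.007,-.022,.046),(-.03,.05,.008),(.03,.05,.008),(.03,-.05,.008),(-.03,-.05,.008),(.02,.038,.015),(-.02,-.038,.015)])
c1=lambda x,y:(235+(x+.5)/6-.5,35+(y+.5)/6-.5); c2=lambda x,y:(235+(x+.5)/6-.5,125+(y+.5)/6-.5)
U=np.array([c1(473,429),c1(567,429),c2(565,191),c2(474,191),c1(331,243),c1(711,243),c2(699,325),c2(342,325),c1(650,320),c2(399,265)])
def f(p): return (proj(m,p[:3]+P@bracketR(p[3]).T)-U).ravel()
r=least_squares(f,[.597,-.261,.085,-.235]); print("free",r.x,f(r.x).reshape(-1,2).round(1).tolist())
g=lambda p:f([p[0],p[1],.085,p[2]]); r=least_squares(g,[.597,-.261,-.235]); print("fixz",r.x,np.degrees(r.x[2]),g(r.x).reshape(-1,2).round(1).tolist())
# full pose free
def h(p): return (proj(m,p[:3]+P@(R.from_rotvec(p[3:6]).as_matrix()@bracketR(-.235)).T)-U).ravel()
r=least_squares(h,[.597,-.261,.085,0,0,0]); print("full",r.x,np.abs(h(r.x)).max())
E
python3 fitb.py
```

```text
free [ 0.597  -0.2577  0.083  -0.2384] [[-0.3, -0.1], [0.4, -0.1], [0.3, 0.7], [-0.2, 0.7], [-0.1, -0.2], [0.1, -0.0], [-0.6, -0.2], [0.4, -0.4], [-0.1, 0.1], [0.0, -0.6]]
fixz [ 0.596  -0.2573 -0.2383] -13.656255809457992 [[-0.4, -0.3], [0.5, -0.2], [0.4, 1.0], [-0.3, 0.9], [-0.3, -0.5], [0.4, -0.4], [-0.4, 0.1], [0.2, -0.0], [0.1, -0.2], [-0.1, -0.3]]
full [ 0.597  -0.258   0.0831 -0.0102  0.0012 -0.0075] 0.4611434861205339
```

```bash
cat >> h.py <<'E'
OB=np.array([.5965,-.2576,.0845]); YB=-.2384; RB=bracketR(YB)
E
python3 - <<'E'
from h import *
M=toolM(RB,1); q=quat(M)
claw.grip(.05,40)
robot.move_straight(OB+RB@[0,0,.12],q,max_speed=.2)
robot.move_straight(OB+RB@[0,0,.030],q,max_speed=.12)
print(monitor.read_clock(),RB.T@(monitor.read_ee_pos()-OB),RB.T@monitor.read_ft_force())
m,im=wshot("w_g0")
claw.grip(.0,40)
print(monitor.read_clock(),monitor.read_gripper_width(),RB.T@(monitor.read_ee_pos()-OB),RB.T@monitor.read_ft_force(),RB.T@monitor.read_wrist_torque(),monitor.read_q())
E
```

```text
5.55 [ 0.0002 -0.0003  0.0304] [ 0.006  -1.1496 -0.8976]
6.35 0.01330883756749032 [ 0.0004 -0.0001  0.0301] [ 1.6378 -0.3889  0.756 ] [0.0084 0.1234 0.1003] [-0.6332  0.4114  1.9999  0.6893  0.3071 -1.0121]
```

View pics/w_g0.png

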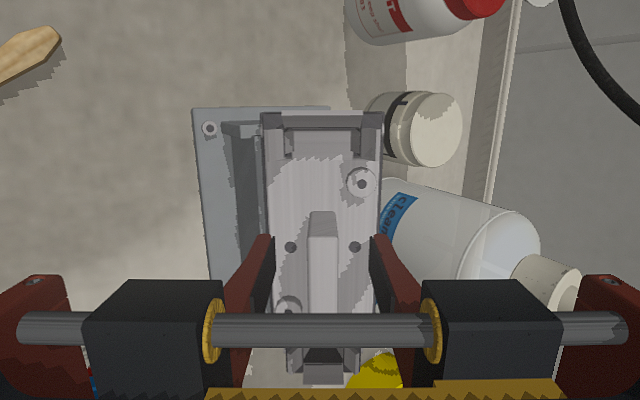

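Run:
```python
from h import *
im=cv2.imread("pics/w_g0.png"); crop(im,250,100,140,130,5,"pics/w_g0c.png")
m=load("w_g0")
P=np.array([(.02,.038,.015),(-.007,.022,.046),(.007,.022,.046),(-.03,.05,.008),(.03,.05,.008),(-.016,.064,.008),(.016,.064,.008)])
for p in P: print(p,(proj(m,OB+RB@p)-[250,100])*5)
```

```text
[0.02  0.038 0.015] [[561.6192 413.4574]]
[-0.007  0.022  0.046] [[285.6974 677.4287]]
[0.007 0.022 0.046] [[447.363  677.2953]]
[-0.03   0.05   0.008] [[ 76.2971 285.6898]]
[0.03  0.05  0.008] [[653.6446 285.2798]]
[-0.016  0.064  0.008] [[207.4678 148.4057]]
[0.016 0.064 0.008] [[522.5847 148.1944]]
```

View pics/w_g0c.png

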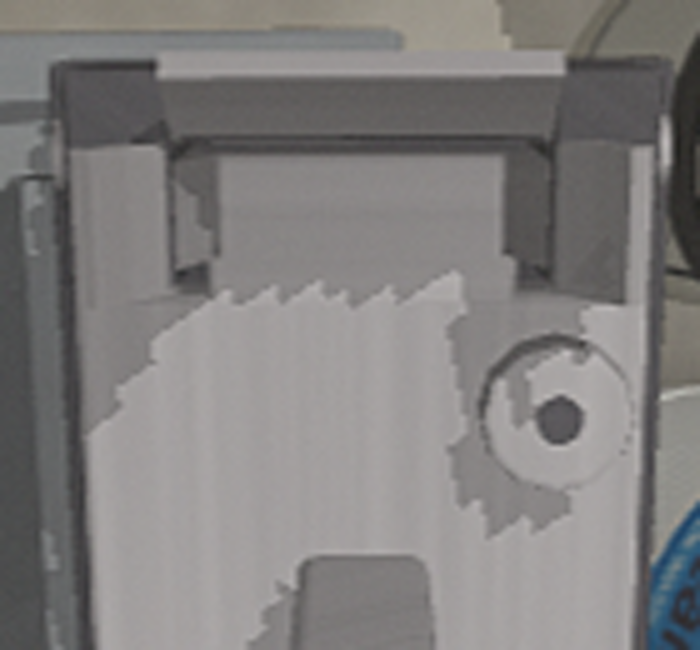

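Run:
```python
from h import *
q=quat(toolM(RB,1))
robot.wait(.1);p0=np.array(monitor.read_ee_pos()); print("home tcp",p0,monitor.read_tool_rot())
for h in (.012,.03):
    robot.move_straight(p0+RB@[0,0,h],q,max_speed=.06)
    print(monitor.read_clock(),monitor.read_gripper_width(),RB.T@(monitor.read_ee_pos()-OB),RB.T@monitor.read_ft_force())
robot.move_straight(p0+RB@[0,0,.13],q,max_speed=.15)
print(monitor.read_clock(),monitor.read_gripper_width(),RB.T@(monitor.read_ee_pos()-OB),RB.T@monitor.read_ft_force())
wshot("w_pull")
```

```text
home tcp [ 0.5822 -0.2543  0.1107] [0.2038 0.7594 0.5969 0.16  ]
6.8 0.014263136457892426 [ 0.0003 -0.0001  0.0424] [0.6533 0.3798 3.2617]
7.25 0.013853286980951623 [ 0.0003 -0.0001  0.0604] [-1.4146  1.127  -1.0763]
8.0667 0.013775218430289395 [ 0.     -0.0001  0.1596] [ 0.273  -0.2121 -1.5831]
```

View pics/w_pull.png

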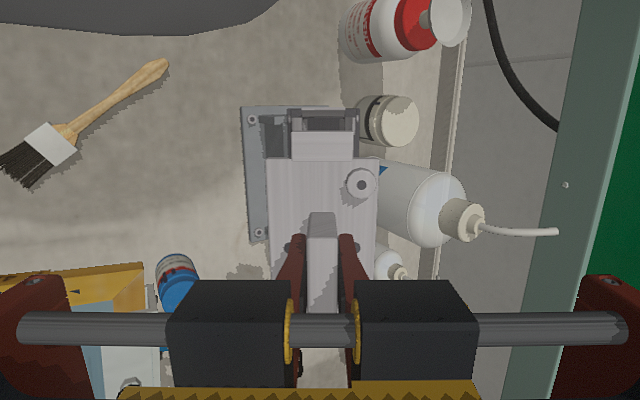

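Run:
```python
from h import *
T=np.array([.4342,.3553,0])
for yaw in (52,232):
    Rp=R.from_euler("z",yaw-90,degrees=True).as_matrix(); print(yaw,robot.ik(T+[0,0,.22],quat(toolM(Rp,1))),robot.ik(T+[0,0,.035],quat(toolM(Rp,1))))
for s in (1,-1):
  Rp=R.from_euler("z",-111-90,degrees=True).as_matrix(); print("new",s,robot.ik([.531,.30,.03],quat(toolM(Rp,s))))
```

```text
52 [ 0.5627  0.3191  1.6163 -0.      1.2063  1.2259] [ 0.5627  0.5583  1.7828 -0.      0.8005  1.2259]
232 [ 0.5627  0.3191  1.6163 -0.      1.2063 -1.9157] [ 0.5627  0.5583  1.7828 -0.      0.8005 -1.9157]
new 1 [ 0.4011  0.6135  1.6715 -0.      0.8566 -2.374 ]
new -1 [ 0.4011  0.6135  1.6715 -0.      0.8566  0.7676]
```

Run:
```python
from h import *
T=np.array([.4342,.3553,0])
q=quat(toolM(R.from_euler("z",232-90,degrees=True).as_matrix(),1))
robot.goto(T+[0,0,.22],q)
print(monitor.read_clock(),monitor.read_gripper_width(),monitor.read_ee_pos(),monitor.read_ft_force())
wshot("w_tray")
```

```text
10.3667 0.01367297727869531 [0.4347 0.3546 0.22  ] [-0.3299  0.1516 -1.2282]
```

View pics/w_tray.png

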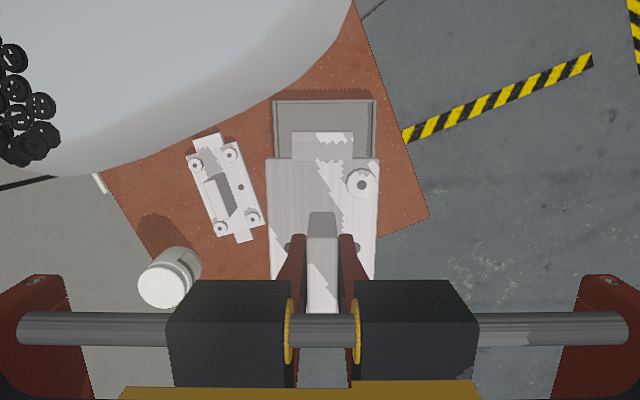

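Run:
```python
from h import *
im=cv2.imread("pics/w_tray.png"); crop(im,175,125,100,125,5,"pics/w_np.png");crop(im,260,85,130,80,6,"pics/w_tr.png")
```

```text
(no output)
```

View pics/w_np.png

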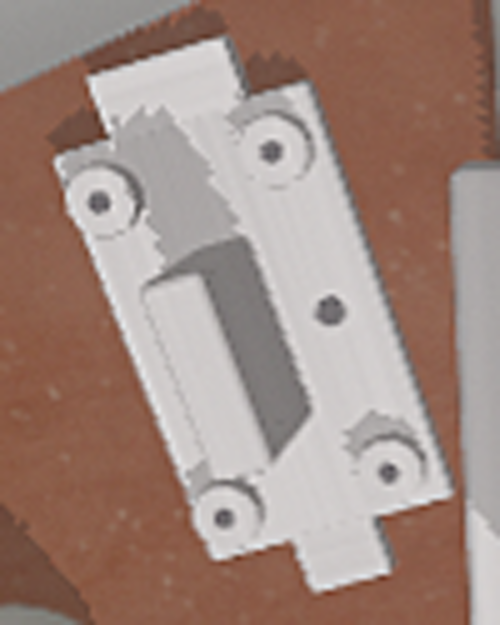

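View pics/w_tr.png

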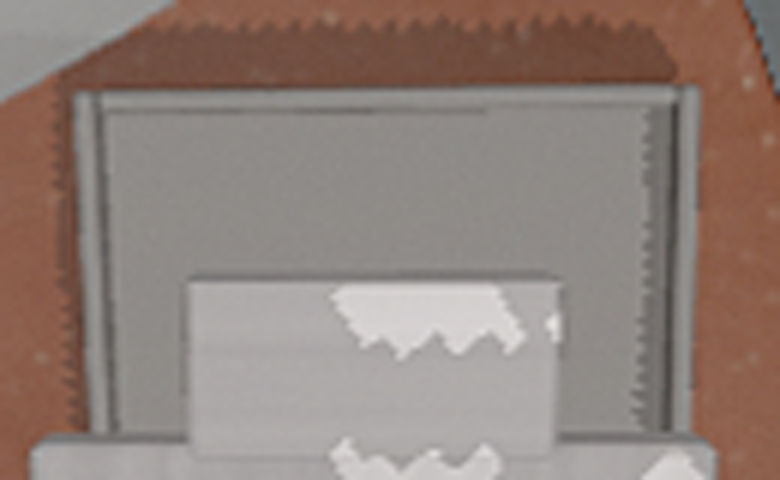

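Run:
```python
from h import *
m=load("w_tray")
c=lambda x,y,x0,y0,s:(x0+(x+.5)/s-.5,y0+(y+.5)/s-.5)
C=[atz(m,c(75,93,260,85,6),.014),atz(m,c(700,88,260,85,6),.014)]
d=C[1]-C[0]; print(C,np.linalg.norm(d)); d/=np.linalg.norm(d)
ydir=np.array([d[1],-d[0],0]); 
for yd in (ydir,-ydir):
    print("centre cand",(C[0]+C[1])/2+yd*.084,np.degrees(np.arctan2(yd[1],yd[0])))
P=np.array([(-20,38,15),(20,38,15),(-20,-38,15),(20,-38,15),(-16,64,8),(16,64,8),(-10,-64,8),(10,-64,8),(-7,22,46),(7,22,46)])/1000
U=np.array([c(x,y,175,125,5) for x,y in [(99,202),(272,151),(224,518),(388,471),(88,75),(228,37),(315,592),(390,572),(143,287),(207,270)]])
def f(p): return (proj(m,np.array([p[0],p[1],p[3]])+P@R.from_euler("z",p[2]).as_matrix().T)-U).ravel()
r=least_squares(f,[.53,.3,np.radians(-201),0]); print(r.x,np.degrees(r.x[2]),f(r.x).reshape(-1,2).round(1).tolist())
g=lambda p:f([*p,0]); r=least_squares(g,[.53,.3,np.radians(-201)]); print(r.x,np.degrees(r.x[2]),g(r.x).reshape(-1,2).round(1).tolist())
```

```text
[array([0.4246, 0.2609, 0.014 ]), array([0.34  , 0.3262, 0.014 ])] 0.10688278603160381
centre cand [0.4336 0.3601 0.014 ] 52.32375272329151
centre cand [0.3309 0.2271 0.014 ] -127.67624727670851
[ 0.5306  0.3032 -3.5363 -0.0027] -202.61520465788547 [[1.0, -0.2], [0.9, 0.2], [0.4, -0.5], [0.4, 0.2], [0.2, 0.4], [-0.3, -0.1], [-0.5, 0.1], [0.3, 0.0], [-1.2, 0.1], [-1.0, -0.1]]
[ 0.5296  0.3032 -3.537 ] -202.65281361625458 [[0.8, -0.3], [0.9, -0.0], [0.4, -0.2], [0.6, 0.4], [0.1, 0.0], [-0.2, -0.5], [-0.5, 0.6], [0.5, 0.4], [-1.3, 0.1], [-1.1, -0.2]]
```

Run:
```python
from h import *
T=np.array([.4338,.358,0])
q=quat(toolM(R.from_euler("z",232.2-90,degrees=True).as_matrix(),1))
robot.move_straight(T+[0,0,.06],q,max_speed=.2)
robot.move_straight(T+[0,0,.039],q,max_speed=.06); robot.wait(.1)
f0=monitor.read_ft_force(); print(monitor.read_clock(),f0)
z=.039
while z>.030:
    z-=.0015; robot.move_straight(T+[0,0,z],q,max_speed=.03); f=monitor.read_ft_force(); print(round(z,4),monitor.read_ee_pos()[2],f)
    if f[2]-f0[2]>4: break
claw.grip(.03); robot.wait(.1)
print(monitor.read_gripper_width(),monitor.read_ft_force())
wshot("w_rel")
robot.move_straight(T+[0,0,.11],q,max_speed=.15)
print(monitor.read_clock()); wshot("w_rel2"); cv2.imwrite("pics/scene1.png",eyes.grab_frame("scene"))
```

```text
12.0667 [-0.766  -0.1039 -1.748 ]
0.0375 0.03753157650134771 [-0.0759  0.3628 -0.4203]
0.036 0.0359408511493364 [ 0.2047 -0.1247 -1.8353]
0.0345 0.034399564345643716 [ 0.9658  0.7869 -0.7086]
0.033 0.03399541328794454 [-3.2971 -1.2673  9.0362]
0.029628614503165666 [ 0.1088 -0.3115 -0.2219]
14.4667
```

View pics/w_rel2.png

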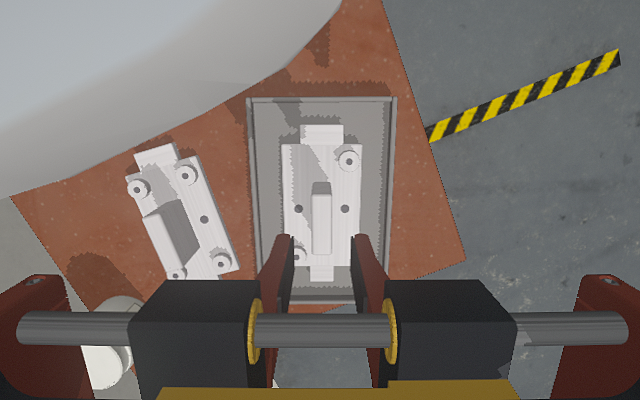

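View pics/scene1.png

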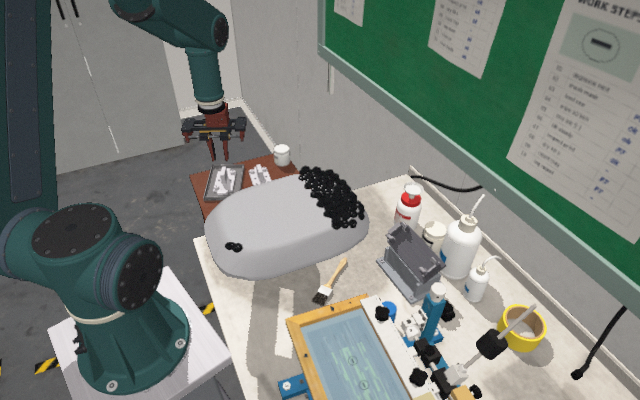

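Run:
```python
from h import *
q=quat(toolM(R.from_euler("z",-202.6,degrees=True).as_matrix(),1))
claw.grip(.05)
robot.goto([.530,.3032,.12],q)
print(monitor.read_clock(),monitor.read_ee_pos(),monitor.read_q())
wshot("w_n2"); im=cv2.imread("pics/w_n2.png"); crop(im,265,110,115,120,5,"pics/w_n2c.png")
```

```text
15.7167 [0.5305 0.3026 0.1199] [ 0.4051  0.4952  1.6084  0.0003  1.0381 -2.3398]
```

View pics/w_n2.png

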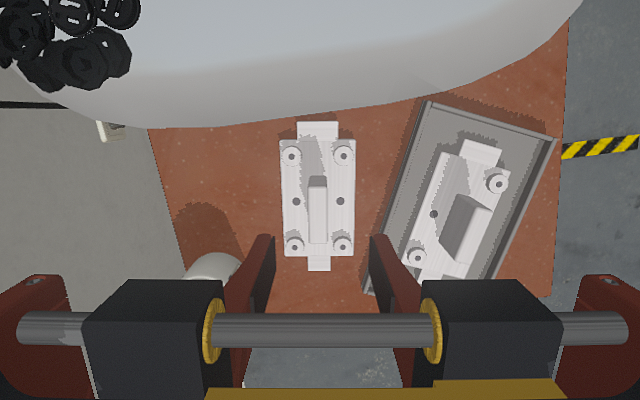

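View pics/w_n2c.png

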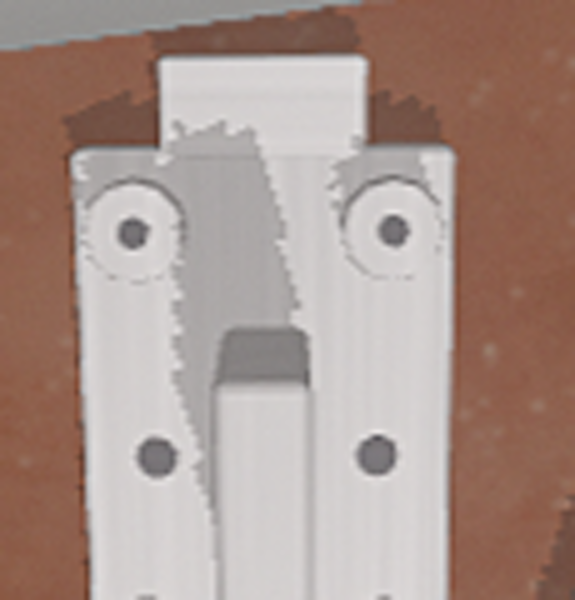

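Run:
```python
from h import *
m=load("w_n2")
c=lambda x,y:(265+(x+.5)/5-.5,110+(y+.5)/5-.5)
P=np.array([(-20,38,15),(20,38,15),(-30,50,8),(30,50,8),(-16,64,8),(16,64,8),(-7,22,46),(7,22,46)])/1000
U=np.array([c(x,y) for x,y in [(132,233),(394,231),(72,150),(455,150),(160,57),(368,57),(218,383),(309,383)]])
U=np.vstack([U,[(295,244),(342,244)]]);P=np.vstack([P,[(-.02,-.038,.015),(.02,-.038,.015)]])
def f(p): return (proj(m,np.array([p[0],p[1],0])+P@R.from_euler("z",p[2]).as_matrix().T)-U).ravel()
r=least_squares(f,[.53,.3,np.radians(-201)]); print(r.x,np.degrees(r.x[2]),f(r.x).reshape(-1,2).round(1).tolist())
```

```text
[ 0.5304  0.3025 -3.5311] -202.31500111784922 [[0.4, -0.4], [0.2, -0.4], [-0.2, -0.5], [0.5, -1.0], [-0.3, -0.5], [-0.0, -0.8], [-1.2, -0.4], [1.0, -0.5], [-0.7, 3.0], [0.4, 2.7]]
```

Run:
```python
from h import *
m=load("w_n2")
c=lambda x,y:(265+(x+.5)/5-.5,110+(y+.5)/5-.5)
P=np.array([(-20,38,15),(20,38,15),(-30,50,8),(30,50,8),(-16,64,8),(16,64,8),(-7,22,46),(7,22,46)])/1000
U=np.array([c(x,y) for x,y in [(132,233),(394,231),(72,150),(455,150),(160,57),(368,57),(218,383),(309,383)]])
def f(p): return (proj(m,np.array([p[0],p[1],0])+P@R.from_euler("z",p[2]).as_matrix().T)-U).ravel()
r=least_squares(f,[.53,.3,np.radians(-201)]); print(r.x,np.degrees(r.x[2]),f(r.x).reshape(-1,2).round(1).tolist())
x,y,a=r.x
q=quat(toolM(R.from_euler("z",a).as_matrix(),1))
robot.move_straight([x,y,.06],q,max_speed=.12)
robot.move_straight([x,y,.0302],q,max_speed=.08)
claw.grip(0,40); robot.wait(.1)
print(monitor.read_clock(),monitor.read_ee_pos(),monitor.read_gripper_width(),monitor.read_ft_force())
wshot("w_n3")
robot.move_straight([x,y,.16],q,max_speed=.15)
print(monitor.read_clock(),monitor.read_gripper_width(),monitor.read_ft_force())
wshot("w_n4")
im=cv2.imread("pics/w_n4.png"); crop(im,250,100,140,130,5,"pics/w_n4c.png")
im=cv2.imread("pics/w_pull.png"); crop(im,250,100,140,130,5,"pics/w_pullc.png")
```

```text
[ 0.5307  0.3028 -3.534 ] -202.48543213044206 [[0.3, 0.1], [0.1, 0.3], [-0.2, -0.1], [0.5, -0.3], [-0.2, -0.0], [0.0, -0.1], [-1.3, 0.2], [0.8, 0.1]]
17.7917 [0.5309 0.3028 0.0304] 0.014053043465070504 [ 0.2454 -0.6664  2.1211]
18.9583 0.01321445774060098 [ 0.8385 -0.0776 -2.2008]
```

View pics/w_n4c.png

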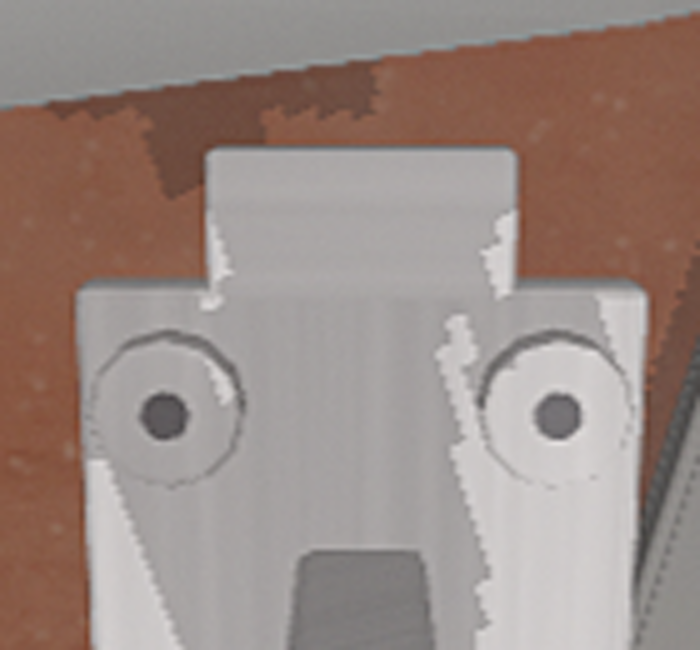

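View pics/w_pullc.png

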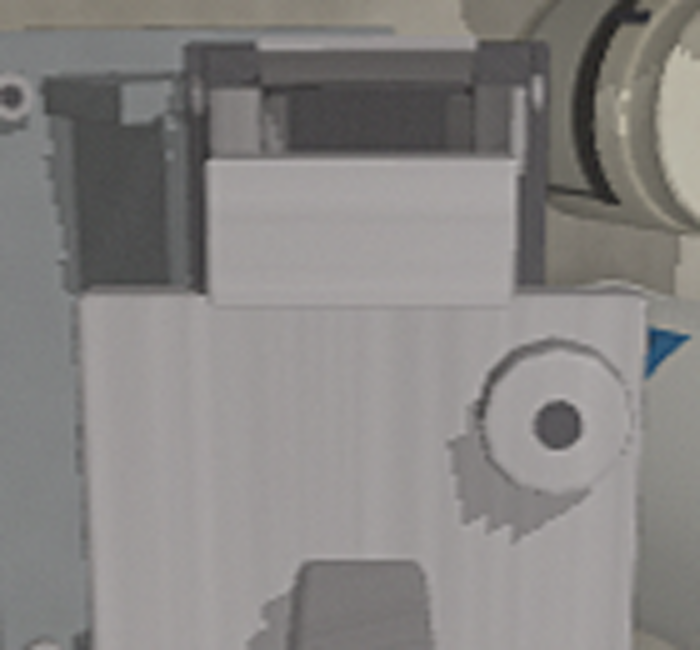

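Run:
```python
from h import *
p=np.array(monitor.read_ee_pos())
robot.move_straight([p[0],p[1],.23],max_speed=.2)
q=quat(toolM(RB,1)); p0=np.array([.5822,-.2543,.1107])+RB@[0,-.0009,0]
robot.goto(p0+RB@[0,0,.13],q)
robot.move_straight(p0+RB@[0,0,.04],q,max_speed=.12); robot.wait(.1)
print(monitor.read_clock(),RB.T@(monitor.read_ee_pos()-p0),monitor.read_gripper_width(),RB.T@monitor.read_ft_force(),monitor.read_tool_rot())
wshot("w_i1"); im=cv2.imread("pics/w_i1.png"); crop(im,250,100,140,130,5,"pics/w_i1c.png")
cv2.imwrite("pics/scene2.png",eyes.grab_frame("scene"))
crop(cv2.imread("pics/scene2.png"),340,150,180,150,4,"pics/scene2c.png")
```

```text
22.5667 [ 0.0005 -0.0001  0.0406] 0.013860147601951377 [-0.983   0.7534 -1.2846] [0.204  0.7592 0.5969 0.1601]
```

View pics/w_i1c.png

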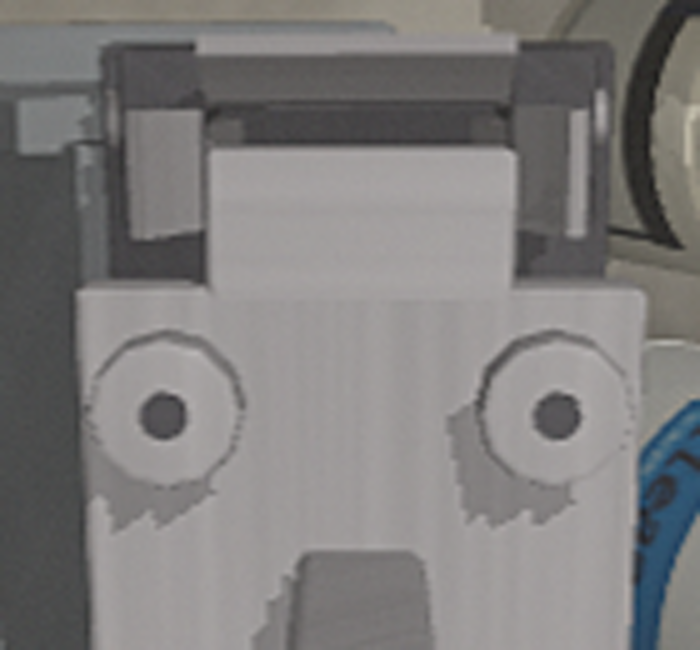

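View pics/scene2c.png

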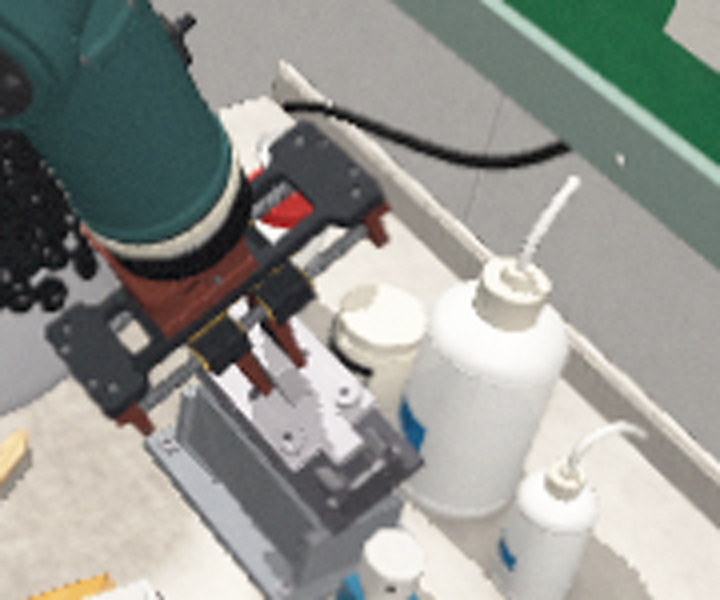

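Run:
```python
from h import *
q=quat(toolM(RB,1)); p0=np.array([.5822,-.2543,.1107])+RB@[0,-.0009,0]
for h in (.03,.022,.016,.012,.008,.005,.003,.0015,0,-.0008):
    robot.move_straight(p0+RB@[-.0002,0,h],q,max_speed=.04)
    f=RB.T@monitor.read_ft_force()
    print(round(monitor.read_clock(),2),h,RB.T@(monitor.read_ee_pos()-p0),monitor.read_gripper_width(),f)
    if abs(f).max()>25: print("STOP");break
wshot("w_i2"); im=cv2.imread("pics/w_i2.png"); crop(im,250,100,140,130,5,"pics/w_i2c.png")
```

```text
23.17 0.03 [-0.0006  0.0002  0.0296] 0.01366332644503981 [-0.5545 -0.1648 -0.818 ]
23.52 0.022 [-0.0003  0.      0.0217] 0.013734899532731543 [-1.1941  0.5063 -0.6011]
23.82 0.016 [-0.     -0.0002  0.0158] 0.01352590241633657 [ 0.0598 -0.3886 -2.4917]
24.07 0.012 [-0.0001 -0.0002  0.0118] 0.01360551710806374 [-0.3019 -0.0655 -2.4541]
24.32 0.008 [-0.0001 -0.0001  0.0077] 0.01402552111035554 [-0.0968 -0.6659 -3.4697]
24.57 0.005 [-0.0002  0.      0.0047] 0.013873892837121983 [ 1.0261 -0.5739 -4.4863]
24.82 0.003 [-0.0001  0.      0.0028] 0.013877318540311013 [ 1.4446  0.5516 -5.0536]
25.07 0.0015 [0.     0.     0.0014] 0.013902236638080448 [ 1.3489  0.369  -3.6614]
25.32 0 [ 0.0001 -0.0001  0.0009] 0.013968366214357004 [ 0.2689 -0.1845 11.447 ]
25.57 -0.0008 [ 0.0001 -0.0001  0.0009] 0.013914516941512179 [-0.822  -0.36   23.0157]
```

View pics/w_i2c.png

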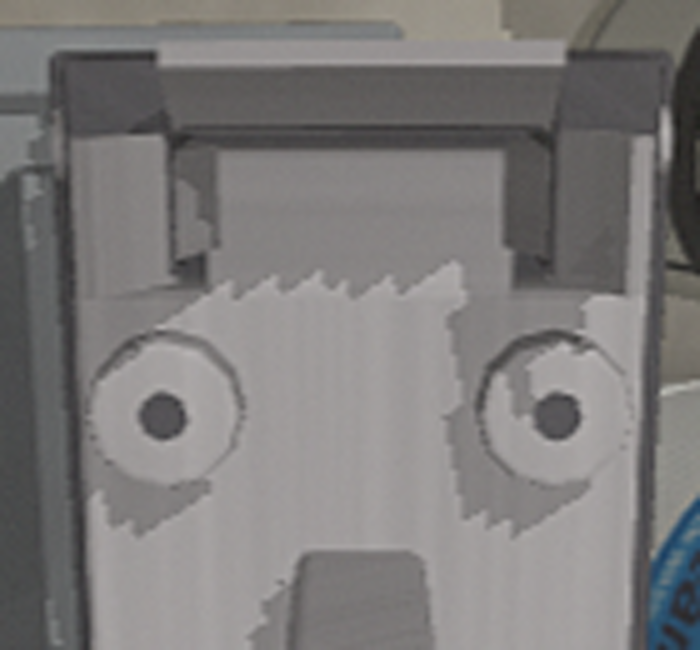

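Run:
```python
from h import *
q=quat(toolM(RB,1)); p0=np.array([.5822,-.2543,.1107])
robot.move_straight(p0+RB@[0,-.0009,.0007],q,max_speed=.02)
claw.grip(.04); robot.wait(.2); print(RB.T@monitor.read_ft_force())
robot.move_straight(p0+RB@[0,-.0009,.12],q,max_speed=.12)
robot.move_straight(OB+RB@[0,-.05,.19],q,max_speed=.15); robot.wait(.2)
wshot("w_f"); im=cv2.imread("pics/w_f.png"); crop(im,235,35,130,100,6,"pics/w_f1.png"); crop(im,235,125,130,90,6,"pics/w_f2.png")
print(monitor.read_clock(),monitor.read_ft_force())
cv2.imwrite("pics/top3.png",eyes.grab_frame("top"));cv2.imwrite("pics/scene3.png",eyes.grab_frame("scene"))
```

```text
[ 0.822   0.5052 -1.1334]
28.8417 [0.8301 0.7159 0.0061]
```

View pics/w_f1.png

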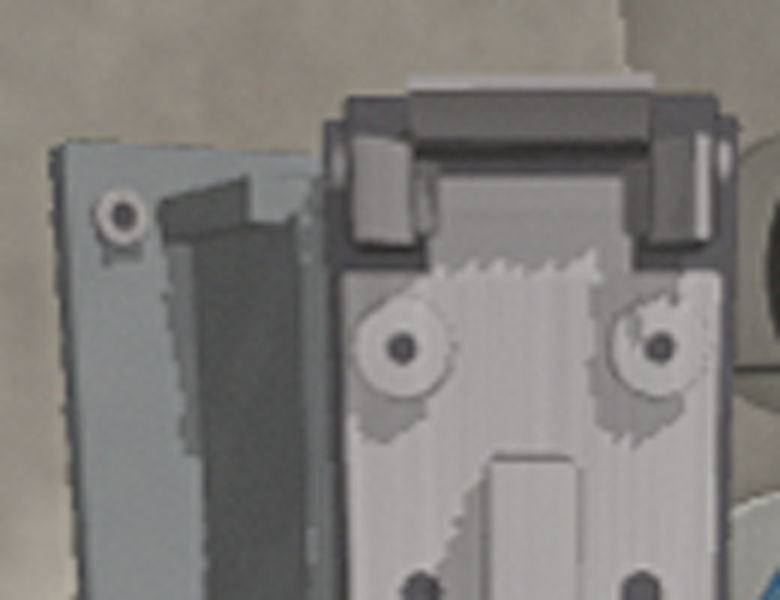

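View pics/w_f2.png

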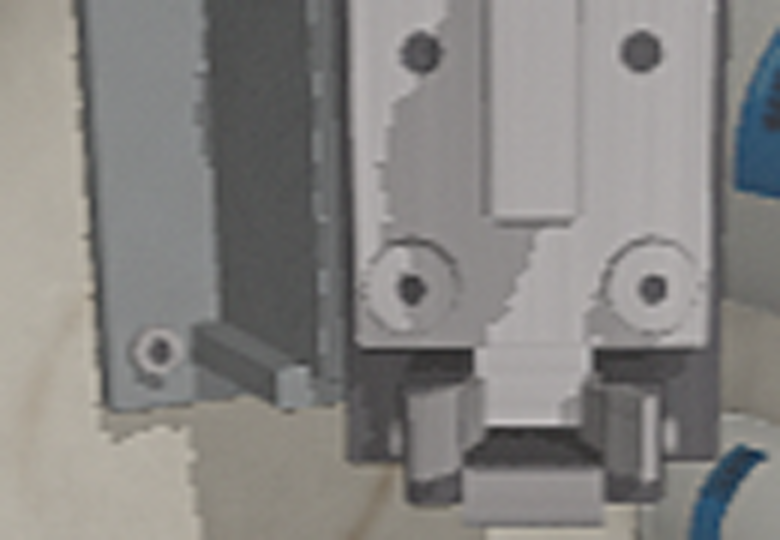

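View pics/top3.png

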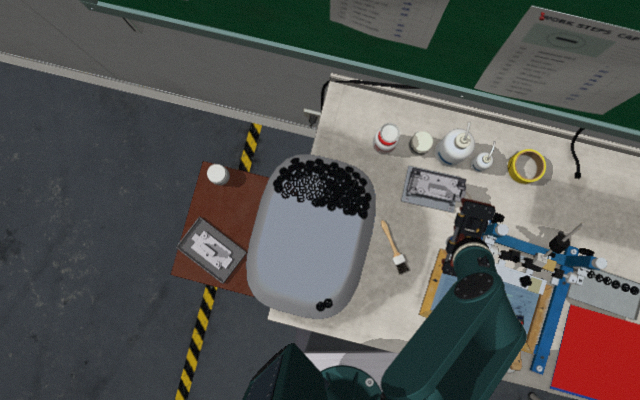

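Run:
```python
from h import *
order.finish_job(); print(monitor.read_clock())
```

```text
the job is handed in; nothing more can be done
the job is handed in; nothing more can be done
```

The plates are swapped and the job is handed in, at about 29 s on the clock against the 70 s limit. The hand-in gives no verdict, so what follows is from my own checks.

- **Two-peg plate:** I drew it straight out of the clips, carried it over the heap, and lowered it into the tray until it made contact (about 9 N). In the picture after release it lies flat, rib up, in the middle of the tray.
- **Four-peg plate:** I picked it up from the side table, turned it so the wide ear went to the wide slot, and pushed it in along the slot. The clips pushed back with only a few newtons. It then stopped hard on the seat, at 23 N with no further travel. It stopped 0.9 mm above the height I had recorded with the old plate. I put that down to a slightly different grip depth, but I did not measure it separately.
- **After letting go:** The wrist camera shows all four pegs, and the ears sit in the slots just as the old plate's did, within about 1 mm.
- **Bystanders:** In the last overhead picture the brush, the jars and the pump dispenser stand where they were at the start. I did not pick out the hardener pot separately, but no contact with it showed in the readings or pictures.
- **Gripper:** It was clear of everything at hand-in.

No check failed. The only disagreement was between camera fits of the bracket and plate positions, at most about 2 mm, within the stated calibration.

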